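# Index the dividing fixture to its pointer

## Robot

A 6-joint arm with a two-finger parallel gripper is mounted at the origin on the work surface. World frame = base frame: x ahead of the robot, y to its left, z up, the work surface at z = 0. Lengths are in mm, angles in rad, forces in N, time in s.
With the tool pointing down it reaches from about 350 to 875 mm from the base axis. Payload 4.2 kg.
Tool frame: the origin (TCP) lies at the very end of the fingers, on their centre line; the grasp point (between the pads) lies 19 mm behind it (env.hold_point_z is the distance from the TCP to the grasp point, in mm); x points along the fingers, y is the direction in which the jaws open and shut, and the axes are right-handed (so a half turn about x gives the same grasp; the last joint's range is limited). The gripper opens to 87 mm and grips with 3 to 60 N. Pads are 19 mm wide; open, the fingers measure 117 mm over their backs; the gripper's body (75 mm by 190 mm) begins 51 mm behind the grasp point.
Start: joints at [0.259, 0.385, 0.008, 0, -1.194, -0.259], TCP at [624.979, 0.025, 196.85] pointing down, gripper open.
Joint ranges: [-3.14, 3.14], [-1.21, 2.06], [-1.07, 1.41], [-3.16, 2.05], [-2.99, -0.16], [-3.1, 3.1]. Speed limits (rad/s): [2.79, 2.79, 3.14, 3.14, 3.14, 3.14].

## Interface

Orientations are given as a unit quaternion [x, y, z, w].
In Python, from plant import env gives the robot as it stands.
- The arm moves only by the tool carry_out, never from a script. Its argument "moves" is a list of rows, each an object of numbers: "tx", "ty", "tz": the shift along the world's x, y, z in units of 30 mm (1.0 is 30 mm); "spin": the turn about the world's z in units of 8 degrees (1.0 is 8 degrees); "claw": the gripper's target within -1 to 1 (fully open at 1, half-way at 0, shut at -1). In form: [{"tx": .., "ty": .., "tz": .., "spin": .., "claw": ..}, ...]. A call has 1 to 12 rows; each row is the pose to reach, as a shift and turn from the pose measured when the call began; what a row does not reach only later rows make up. A row lasts 1/10 s, in which the tool goes at most 50 mm and 8.59 degrees, less where a joint would pass 70% of its speed; a pose out of reach is approached as far as the arm can. A call with a gripper value outside its range is refused whole. The fingers move at their own pace and stop on an object; "force" is the grip in N (left out, the last holds). Time passes only in rows, so rows that repeat a pose let the fingers close. It gives the time, the measured TCP pose, the force and the opening at its end, in the units of the state.
- env.sense(): the state, without advancing time (a new reading comes with each control period).
- env.read_camera(name): name is "scene" or "side" or "wrist"; returns the picture (384x512x3 uint8, blue, green, red); there is no depth.
- env.get_calibration(name): a dict with "camera_matrix" (3x3 intrinsics, pixels), "rvec" (rotation vector, rad) and "tvec" (3), from world to camera coordinates, as OpenCV has them. Camera axes: x right, y down, z forward; pixel columns grow to the right and rows downward; lengths in mm; the calibration is good to about 2 mm. A picture is of the moment at which its call begins: read the wrist's pose just before it. get_calibration takes no time and is no camera call; for the wrist camera it gives the pose at the moment of the call.
- env.hand_in(): hands the job in, once; it reports no verdict.
The state is a dict: "t": time; "joint_pos": joint angles; "joint_velocities": joint speeds; "joint_efforts": joint torques, N m; "tool_pos": TCP position; "tcp_rot": TCP orientation; "wrist_force": force on the tool from outside, world axes, zero at the start; "torque": the same for the moment, N m; "finger_gap": finger opening in mm.
Only numpy, scipy, OpenCV 4.12 (cv2) and the standard library are available. Lean on these libraries where they do the work, as an engineer would, in place of code of your own. Each camera call takes 0.05 s, during which the arm holds its last target.

## Task

Turn the dividing fixture to its next division: with a fingertip, flick the edge of its star-shaped thumbwheel, top going towards the pointer side, a click at a time, until the rib on the index drum stands at the fixed pointer. Let it settle in the click just before the pointer ahead of the last flick, never let it pass the pointer, do not pinch it, and leave the fixture and the things around it standing where they are.

Things in the scene. Friction and masses are not known exactly. Their poses are not given: they have to be found in the camera images.
- fixture: Engraver's dividing fixture, loose, 2 to 3 kg. Dark base 130 (x) x 140 (y) x 14 mm; origin at its underside's centre, z up, x to the pointer side, y along the level axle 62 mm above the bench. From -y to +y the axle carries star wheel, index drum, grey bearing block (y -2 to 20 mm, 92 mm high) and a brass ring (diameter 46 mm, y 30 to 56 mm). Bench friction holds the fixture against about 10 N.
- star_centre (a point): Centre of the steel star thumbwheel, on the axle, fixture's axes, does not turn. Hub radius 28 mm, 10 mm thick; eight straight prongs 45 degrees apart, 6 mm wide round the rim, 12 mm thick along y, ends at radius 44 mm. In every click one prong points straight up (end 106 mm above the bench); its neighbours' ends are about 12 mm lower, 31 mm before and behind.
- wheel (a joint): Turn of star, drum and ring, rad; 0: rib at pointer; grows as the top moves to fixture +x. Clicks every 0.785 (45 degrees); starts 2, 3 or 4 clicks short. Pushing the upright prong's end to +x past half a click (2 to 5 N) makes the wheel jump to the next; damped, it does not coast. A finger 7 mm below the prong's end sliding level to +x loses it at about 37 degrees: one pass, one click.
- index_rib (a point): Outer edge of the only rib on the index drum; turns with the wheel. Drum: smooth dark disc, radius 26 mm, 20 mm wide, beside the star on its +y side (8 to 28 mm from star_centre). Rib: pale bar 4 mm wide, 18 mm long along the axle, standing out to radius 30 mm. It starts about 15, 60 or 105 degrees before the top.
- pointer_tip (a point): Tip of the fixed aluminium pointer, a small post at the fixture's +x side with a finger aimed at the drum; 35 mm from the axle, 75 degrees past the top on the +x side, 71 mm above the bench.
- graver: Loose graver, mushroom-shaped wooden handle (28 mm) and square steel blade, 145 mm long along its x, lying on the bench; 28 mm high. Leave alone.
- bench_block: Loose round steel bench block, diameter 64 mm, 26 mm high. Origin: centre of the underside. Leave alone.
- punch_box: Loose wooden block of steel punches, 70 x 100 mm, 70 mm high with the punches. Origin: centre of the underside. Leave alone.
Things that resemble listed ones, but are neither listed nor needed, are in the scene too. What is shaped like the fixture but orange or red is not meant.

How it is judged:
By the outcome, as a careful person would: the job done as asked, in the order asked, and still so for the second after the job is handed in, with the robot touching nothing.
It also fails if it takes over 54 s, if anything falls off the work surface, if the arm or the gripper's body presses on something with over 40 N, if the wrist force passes 120 N, or if a joint passes its speed limit or range.

## Working session

There is one attempt and no reset: what is moved stays moved. The work goes in short steps, Python scripts to look and compute and a tool call to move; the robot and the scene stay as the last step left them, time stands still between calls to the robot, and variables do not carry over. Pictures are saved under pics/ and viewed, and the job is handed in when it is done.

Besides the shell and the picture viewer there is one more tool, called after ">>>" as name(argument=value, ...), one argument or row to a line, values as JSON. carry_out: Moves the arm, as the interface text tells. Its arguments: {"type":"object","properties":{"moves":{"type":"array"},"force":{"type":"number"}},"required":["moves"]}

```bash
ls; mkdir -p pics; python3 - <<'E'
from plant import env
import cv2
for n in ["scene","side","wrist"]:
    im=env.read_camera(n); cv2.imwrite(f"pics/{n}0.png",im)
    c=env.get_calibration(n); print(n,c)
print(env.sense())
E
```

```text
pics
scene {'camera_matrix': array([[349.439838  ,   0.        , 250.35830104],
       [  0.        , 349.439838  , 193.88271837],
       [  0.        ,   0.        ,   1.        ]]), 'rvec': array([ 1.50755129,  2.00297648, -0.89967971]), 'tvec': array([ 176.29289762, -306.896881  , 1301.3434245 ])}
side {'camera_matrix': array([[497.72170285,   0.        , 245.00224234],
       [  0.        , 497.72170285, 187.45307344],
       [  0.        ,   0.        ,   1.        ]]), 'rvec': array([ 2.17082866, -0.91482811,  0.39727936]), 'tvec': array([-386.93588258,  328.95157602, 1038.99486209])}
wrist {'camera_matrix': array([[327.16874705,   0.        , 257.47878916],
       [  0.        , 327.16874705, 189.42638334],
       [  0.        ,   0.        ,   1.        ]]), 'rvec': array([-3.51054252e-04,  3.11104760e+00,  4.26568427e-01]), 'tvec': array([624.1900849 , -32.1896965 , 390.49132553])}
{'t': 0.15, 'joint_pos': array([ 2.58574009e-01,  3.85366452e-01,  6.91759183e-03, -3.46015543e-04,
       -1.19400301e+00, -2.58582590e-01]), 'joint_velocities': array([ 0.00023316, -0.00209483,  0.00390382,  0.00122659,  0.0008375 ,
       -0.00181159]), 'joint_efforts': array([ 3.86667998e-04, -3.91052306e+01,  1.87588084e+01,  4.22235444e+00,
        1.23758311e-02, -1.38926293e-04]), 'tool_pos': array([ 6.24491132e+02, -9.66777727e-03,  1.96011279e+02]), 'tcp_rot': array([-0.49957319,  0.50048265,  0.50035837,  0.49958508]), 'wrist_force': array([-0.23444375,  0.61753512, -0.60776874]), 'torque': array([-0.01108637,  0.02471296, -0.01072862]), 'finger_gap': 87.37890408056344}
```

View pics/scene0.png

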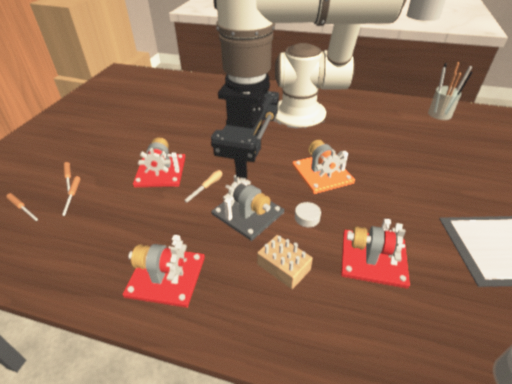

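View pics/side0.png

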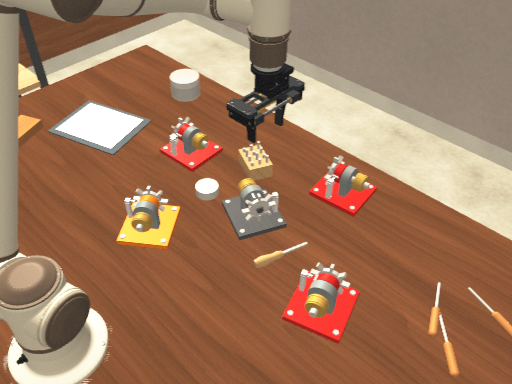

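View pics/wrist0.png

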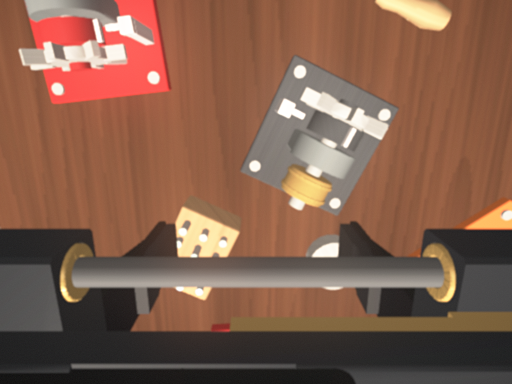

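The dark-based fixture (scene 248,213; side 254,212; wrist 320,135) is the only one that fits. The other four, at scene (160,165), (325,170), (165,275) and (377,255), have red or orange bases. I'll confirm this in an enlarged crop and measure it.

```bash
cat > h.py <<'E'
import numpy as np, cv2
def ray(c,uv):
    K=c["camera_matrix"];R=cv2.Rodrigues(c["rvec"])[0];t=np.array(c["tvec"]).ravel()
    d=R.T@np.linalg.inv(K)@np.array([uv[0],uv[1],1.]);o=-R.T@t
    return o,d/np.linalg.norm(d)
def onz(c,uv,z):
    o,d=ray(c,uv);return o+d*(z-o[2])/d[2]
def proj(c,P):
    return cv2.projectPoints(np.array(P,float).reshape(-1,3),c["rvec"],c["tvec"],c["camera_matrix"],None)[0].reshape(-1,2)
def tri(c1,u1,c2,u2):
    o1,d1=ray(c1,u1);o2,d2=ray(c2,u2)
    s=np.linalg.lstsq(np.c_[d1,-d2],o2-o1,rcond=None)[0]
    a=o1+s[0]*d1;b=o2+s[1]*d2;return (a+b)/2,np.linalg.norm(a-b)
E
python3 - <<'E'
import cv2,numpy as np
w=cv2.imread("pics/wrist0.png")[30:230,220:420]
s=cv2.imread("pics/side0.png")[165:245,210:300]
w=cv2.resize(w,None,fx=2.8,fy=2.8,interpolation=cv2.INTER_CUBIC)
cv2.imwrite("pics/wc0.png",w)
s=cv2.resize(s,None,fx=7,fy=7,interpolation=cv2.INTER_CUBIC)
cv2.imwrite("pics/sc0.png",s)
E
```

```text
(no output)
```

View pics/wc0.png

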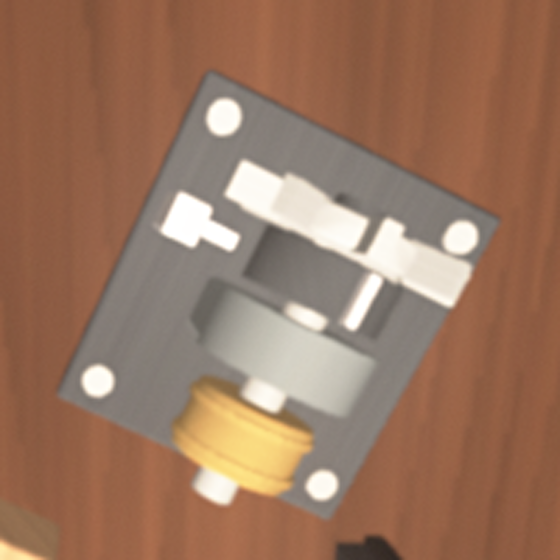

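View pics/sc0.png

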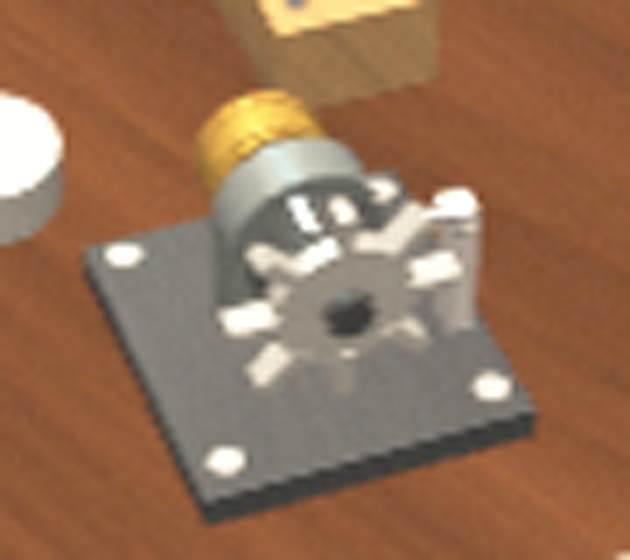

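The wrist crop shows the dark base with pale corners, the grey bearing block, the brass ring, the steel star, the pointer on the left and the rib at crop (363,300). Next I measure the frame.

```bash
python3 - <<'E'
from h import *
from plant import env
c=env.get_calibration("wrist")
cv=lambda p:(p[0]/2.8+220-.3,p[1]/2.8+30-.3)
P=[onz(c,cv(p),14)[:2] for p in [(210,70),(498,217),(330,517),(62,395)]]
for i in range(4): print(P[i],np.linalg.norm(P[i]-P[(i+1)%4]))
ctr=np.mean(P,0)
ex=(P[0]-P[1])+(P[3]-P[2]);ex/=np.linalg.norm(ex)
ey=(P[3]-P[0])+(P[2]-P[1]);ey/=np.linalg.norm(ey)
print(ctr,np.degrees(np.arctan2(ex[1],ex[0])),np.degrees(np.arctan2(ey[1],ey[0])))
def loc(q): return (q-ctr)@ex,(q-ctr)@ey
o,d=ray(c,cv((0,0)))
# rib: try heights
for n,p,zs in [("ribA",cv((375,275)),(80,85,90,92)),("ribB",cv((350,325)),(80,85,90,92)),("topprong",cv((372,245)),(106,)),("topprong2",cv((393,225)),(106,)),("t3",cv((345,225)),(106,)),("p left",cv((237,240)),(71,))]:
    for z in zs:
        l=loc(onz(c,p,z)[:2]); print(n,z,np.round(l,1),"r",np.hypot(l[0],z-62).round(1),"ang",np.degrees(np.arctan2(l[0],z-62)).round(0))
print("cam",o)
for n in ["side","scene"]:
    pass
E
```

```text
[ 585.07075709 -117.75654946] 126.4740269858094
[470.50823706 -64.17382365] 137.3950817746239
[528.10557187  60.56572709] 126.04538378656025
[642.27245586   7.14886296] 137.38048039971605
[556.48925547 -28.55394577] -25.070187839185465 65.30470198693999
ribA 80 [-10.4 -25.7] r 20.8 ang -30.0
ribA 85 [ -8.9 -25.4] r 24.7 ang -21.0
ribA 90 [ -7.4 -25.2] r 29.0 ang -15.0
ribA 92 [ -6.8 -25.1] r 30.8 ang -13.0
ribB 80 [-11.   -7.8] r 21.1 ang -31.0
ribB 85 [-9.5 -7.9] r 24.9 ang -22.0
ribB 90 [-7.9 -8. ] r 29.1 ang -16.0
ribB 92 [-7.3 -8. ] r 30.9 ang -14.0
topprong 106 [  2.6 -31.9] r 44.1 ang 3.0
topprong2 106 [ -0.2 -39.5] r 44.0 ang -0.0
t3 106 [ 12.7 -33.6] r 45.8 ang 16.0
p left 71 [ 34.3 -16.9] r 35.5 ang 75.0
cam [624.75634812 -73.84575528 383.87396873]
```

```bash
python3 - <<'E'
from h import *
from plant import env
c=env.get_calibration("wrist");s=env.get_calibration("side");g=env.get_calibration("scene")
ctr=np.array([556.5,-28.55]);a=np.radians(-24.9);ex=np.array([np.cos(a),np.sin(a)]);ey=np.array([-ex[1],ex[0]])
W=lambda x,y,z:np.r_[ctr+x*ex+y*ey,z]
pts=[W(65*i,70*j,z) for z in (0,14) for i,j in [(1,-1),(-1,-1),(-1,1),(1,1)]]+[W(0,-41,106),W(0,-29,106),W(31,-35,93.5),W(-31,-35,93.5),W(0,-41,62),W(33.8,-17,71),W(-7.76,-26,91),W(-7.76,-8,91)]
sc=6
for n,cc,(x0,y0,w,h),sc in [("side",s,(205,160,100,85),7),("scene",g,(205,165,90,80),7),("wrist",c,(220,30,200,190),3)]:
    im=cv2.imread(f"pics/{n}0.png")[y0:y0+h,x0:x0+w]
    im=cv2.resize(im,None,fx=sc,fy=sc,interpolation=cv2.INTER_CUBIC)
    for k,p in enumerate(proj(cc,pts)):
        q=tuple(int(v) for v in (p-[x0,y0]+.5)*sc)
        cv2.circle(im,q,3,(0,0,255) if k<4 else (0,255,0) if k<8 else (255,0,255),-1)
    cv2.imwrite(f"pics/{n}_chk.png",im)
R=cv2.Rodrigues
from scipy.spatial.transform import Rotation
print(Rotation.from_quat(env.sense()["tcp_rot"]).as_matrix().round(2))
E
```

```text
[[-0. -1.  0.]
 [-0.  0.  1.]
 [-1.  0. -0.]]
```

View pics/side_chk.png

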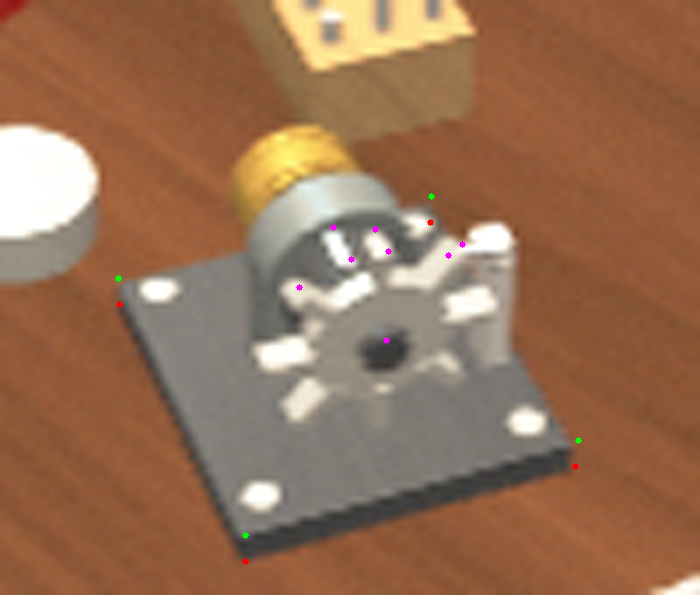

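View pics/wrist_chk.png

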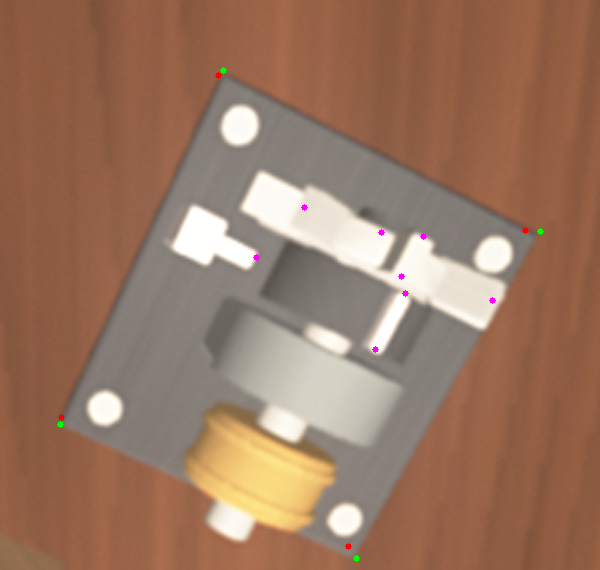

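View pics/scene_chk.png

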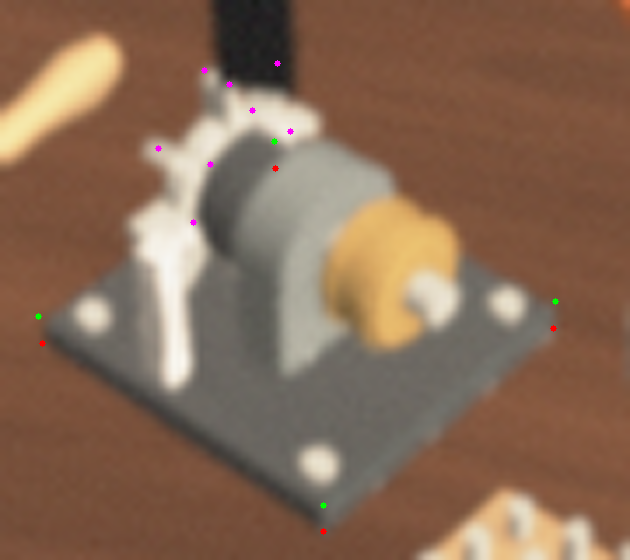

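Two camera-independent checks agree: the rib lies at radius 30 about 15° before the top, so the wheel is 2 clicks short, and the pointer tip reads 35.5 mm at 75°. The jaws open along world x, so spinning about +65° turns the 19 mm finger side along the sweep. I'll move there with the gripper shut and take a closer look.

>>> carry_out(
  moves=[
    {"tx": -1.2, "ty": -0.3, "tz": -0.3, "spin": 1, "claw": -1},
    {"tx": -2.4, "ty": -0.6, "tz": -0.6, "spin": 2, "claw": -1},
    {"tx": -3.6, "ty": -0.9, "tz": -0.9, "spin": 3, "claw": -1},
    {"tx": -4.6, "ty": -1.2, "tz": -1.2, "spin": 4, "claw": -1},
    {"tx": -4.6, "ty": -1.2, "tz": -1.2, "spin": 5, "claw": -1},
    {"tx": -4.6, "ty": -1.2, "tz": -1.2, "spin": 6, "claw": -1},
    {"tx": -4.6, "ty": -1.2, "tz": -1.2, "spin": 7, "claw": -1},
    {"tx": -4.6, "ty": -1.2, "tz": -1.2, "spin": 8.14, "claw": -1},
    {"tx": -4.6, "ty": -1.2, "tz": -1.2, "spin": 8.14, "claw": -1},
    {"tx": -4.6, "ty": -1.2, "tz": -1.2, "spin": 8.14, "claw": -1},
    {"tx": -4.6, "ty": -1.2, "tz": -1.2, "spin": 8.14, "claw": -1},
    {"tx": -4.6, "ty": -1.2, "tz": -1.2, "spin": 8.14, "claw": -1},
  ],
)

```text
t: 1.35
tool_pos: [486.4, -36.0, 159.9]
tcp_rot: [-0.69, 0.153, 0.691, 0.152]
wrist_force: [0.6, 0.0, -0.4]
finger_gap: 2.5
```

```bash
cat > snap.py <<'E'
import sys
from h import *
from plant import env
from scipy.spatial.transform import Rotation
tag=sys.argv[1]; names=sys.argv[2:]
s=env.sense();R=Rotation.from_quat(s["tcp_rot"]).as_matrix()
print(round(s["t"],2),s["tool_pos"].round(1),"toolz yaw",np.degrees(np.arctan2(R[1,2],R[0,2])).round(1),"x",R[:,0].round(3),"F",s["wrist_force"].round(1),"gap",round(s["finger_gap"],1))
import pickle
for n in names:
    c=env.get_calibration(n);pickle.dump(c,open(f"pics/{n}_{tag}.pkl","wb"));cv2.imwrite(f"pics/{n}_{tag}.png",env.read_camera(n))
E
python3 snap.py a wrist side
```

```text
1.35 [486.4 -36.  159.9] toolz yaw 155.0 x [-0.001 -0.002 -1.   ] F [ 0.6  0.  -0.4] gap 2.5
```

View pics/wrist_a.png

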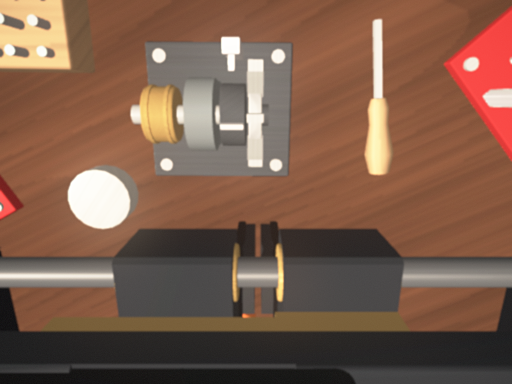

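View pics/side_a.png

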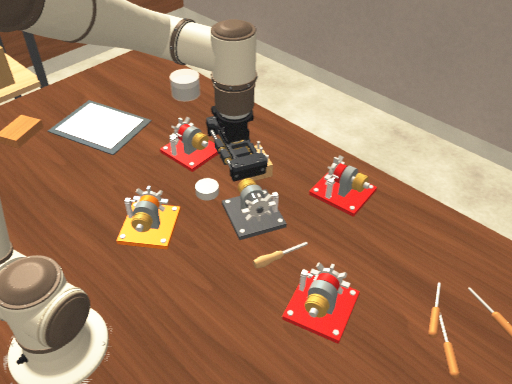

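```bash
python3 - <<'E'
from h import *
import pickle
c=pickle.load(open("pics/wrist_a.pkl","rb"))
im=cv2.imread("pics/wrist_a.png")
print("cam",ray(c,(0,0))[0])
x0,y0,w,h=135,30,165,155
im=cv2.resize(im[y0:y0+h,x0:x0+w],None,fx=4,fy=4,interpolation=cv2.INTER_CUBIC)
cv2.imwrite("pics/wa_crop.png",im)
E
```

```text
cam [553.41650979 -66.95345148 347.798766  ]
```

View pics/wa_crop.png

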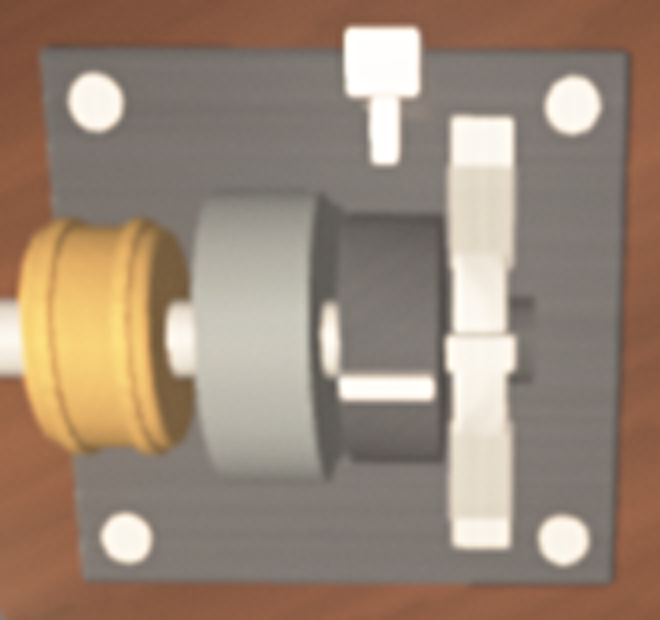

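```bash
python3 - <<'E'
from h import *
import pickle
c=pickle.load(open("pics/wrist_a.pkl","rb"))
cv_=lambda p:((p[0]+.5)/4+135-.5,(p[1]+.5)/4+30-.5)
P=[onz(c,cv_(p),14)[:2] for p in [(628,52),(612,583),(84,581),(42,47)]] # (+x,-y),(-x,-y),(-x,+y),(+x,+y)
for i in range(4): print(P[i].round(1),np.linalg.norm(P[i]-P[(i+1)%4]).round(1))
ctr=np.mean(P,0)
ex=(P[0]-P[1])+(P[3]-P[2]);ex/=np.linalg.norm(ex)
print(ctr,np.degrees(np.arctan2(ex[1],ex[0])))
ey=np.array([-ex[1],ex[0]])
loc=lambda q:np.round([(q-ctr)@ex,(q-ctr)@ey],1)
for n,p,z in [("prong mid",(482,351),106),("prong -y",(516,351),106),("prong +y",(447,351),106),("rib out",(388,387),91),("ptr",(386,164),71),("left prong",(482,118),62+3),("right",(482,548),62+3),("block+x",(265,190),70),("block -x",(265,480),70)]:
    q=onz(c,cv_(p),z); print(n,q.round(1),loc(q[:2]))
E
```

```text
[ 585.1 -117.8] 128.2
[469.1 -63.2] 138.1
[527.8  61.7] 128.7
[644.1   6.6] 137.7
[556.52714824 -28.17963314] -25.265649826486104
prong mid [541.7 -60.1 106. ] [  0.2 -35.2]
prong -y [539.1 -65.7 106. ] [  0.3 -41.4]
prong +y [544.4 -54.4 106. ] [  0.2 -28.9]
rib out [542.5 -40.3  91. ] [ -7.5 -17. ]
ptr [581.1 -57.2  71. ] [ 34.6 -15.8]
left prong [581.4 -78.4  65. ] [ 43.9 -34.8]
right [501.3 -41.   65. ] [-44.5 -35.2]
block+x [587. -33.  70.] [29.6  8.7]
block -x [535.1  -5.8  70. ] [-28.9  11.1]
```

>>> carry_out(
  moves=[
    {"tx": 0.5, "ty": -0.2, "tz": -0.4, "spin": 0, "claw": -1},
    {"tx": 1.06, "ty": -0.43, "tz": -0.8, "spin": 0, "claw": -1},
    {"tx": 1.06, "ty": -0.43, "tz": -1.2, "spin": 0, "claw": -1},
    {"tx": 1.06, "ty": -0.43, "tz": -1.5, "spin": 0, "claw": -1},
    {"tx": 1.06, "ty": -0.43, "tz": -1.7, "spin": 0, "claw": -1},
    {"tx": 1.06, "ty": -0.43, "tz": -1.85, "spin": 0, "claw": -1},
    {"tx": 1.06, "ty": -0.43, "tz": -1.97, "spin": 0, "claw": -1},
    {"tx": 1.06, "ty": -0.43, "tz": -1.97, "spin": 0, "claw": -1},
    {"tx": 1.06, "ty": -0.43, "tz": -1.97, "spin": 0, "claw": -1},
  ],
)

```text
t: 2.35
tool_pos: [518.5, -48.8, 101.3]
tcp_rot: [0.691, -0.153, -0.69, -0.152]
wrist_force: [-0.3, -0.4, -0.5]
finger_gap: 0.2
```

```bash
python3 snap.py b wrist side; python3 - <<'E'
from h import *
a=cv2.imread("pics/wrist_b.png")
b=cv2.imread("pics/side_b.png")[140:250,190:320]
b=cv2.resize(b,None,fx=3.5,fy=3.5,interpolation=cv2.INTER_CUBIC)[:384]
b=cv2.resize(b,(int(b.shape[1]*384/b.shape[0]),384))
cv2.imwrite("pics/b.png",cv2.resize(np.hstack([a[:,100:420],b]),None,fx=1.0,fy=1.0))
E
```

```text
2.35 [518.5 -48.8 101.3] toolz yaw 155.1 x [ 0.    -0.002 -1.   ] F [-0.3 -0.4 -0.5] gap 0.2
```

View pics/b.png

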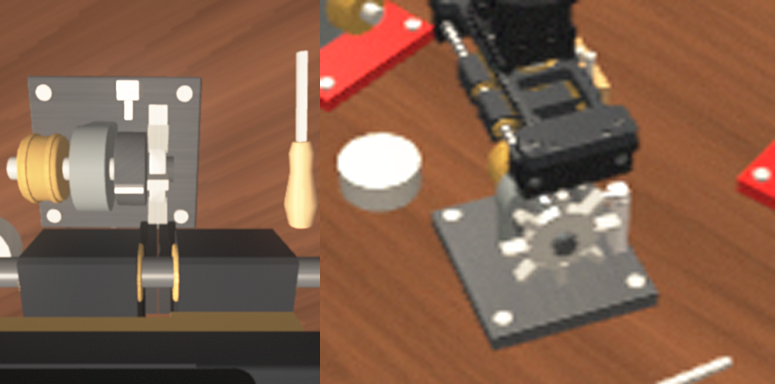

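>>> carry_out(
  moves=[
    {"tx": 0, "ty": 0, "tz": -0.05, "spin": 0, "claw": -1},
    {"tx": 0.15, "ty": -0.07, "tz": -0.05, "spin": 0, "claw": -1},
    {"tx": 0.3, "ty": -0.14, "tz": -0.05, "spin": 0, "claw": -1},
    {"tx": 0.45, "ty": -0.21, "tz": -0.05, "spin": 0, "claw": -1},
    {"tx": 0.6, "ty": -0.28, "tz": -0.05, "spin": 0, "claw": -1},
  ],
)

```text
t: 2.95
tool_pos: [537.2, -57.5, 99.8]
tcp_rot: [0.691, -0.153, -0.69, -0.152]
wrist_force: [0.4, -0.3, 0.3]
finger_gap: 0.6
```

```bash
python3 snap.py c wrist
```

```text
2.95 [537.2 -57.5  99.8] toolz yaw 155.1 x [ 0.    -0.001 -1.   ] F [ 0.4 -0.3  0.3] gap 0.6
```

View pics/wrist_c.png

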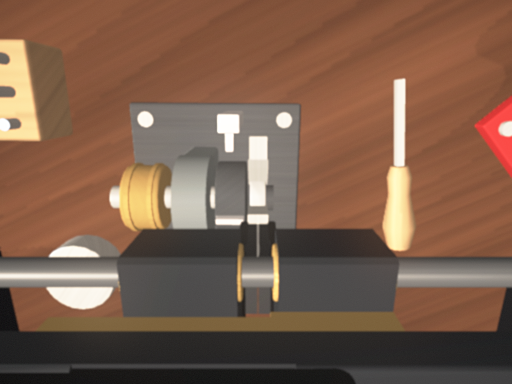

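>>> carry_out(
  moves=[
    {"tx": 0.15, "ty": -0.07, "tz": 0, "spin": 0, "claw": -1},
    {"tx": 0.3, "ty": -0.14, "tz": 0, "spin": 0, "claw": -1},
    {"tx": 0.3, "ty": -0.14, "tz": 0, "spin": 0, "claw": -1},
  ],
)

```text
t: 3.3
tool_pos: [547.6, -62.1, 99.7]
tcp_rot: [0.691, -0.153, -0.69, -0.152]
wrist_force: [-0.4, 0.0, -0.3]
finger_gap: 0.8
```

```bash
python3 snap.py d wrist
```

```text
3.3 [547.6 -62.1  99.7] toolz yaw 155.0 x [ 0.001 -0.002 -1.   ] F [-0.4  0.  -0.3] gap 0.8
```

View pics/wrist_d.png

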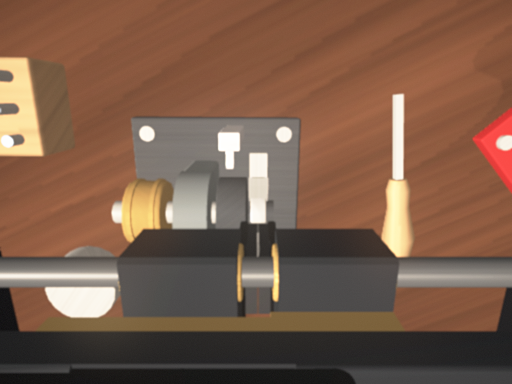

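```bash
python3 snap.py d2 side scene; python3 - <<'E'
from h import *
a=cv2.resize(cv2.imread("pics/side_d2.png")[130:245,190:310],None,fx=3.3,fy=3.3,interpolation=cv2.INTER_CUBIC)
b=cv2.resize(cv2.imread("pics/scene_d2.png")[130:245,190:310],None,fx=3.3,fy=3.3,interpolation=cv2.INTER_CUBIC)
cv2.imwrite("pics/d2.png",np.hstack([a,b]))
E
```

```text
3.35 [547.1 -62.   99.7] toolz yaw 155.0 x [ 0.001 -0.002 -1.   ] F [-0.3  0.1  0.8] gap 0.4
```

View pics/d2.png

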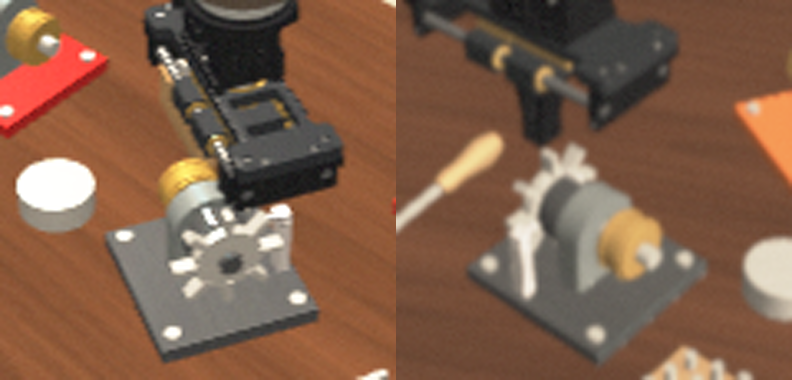

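```bash
python3 - <<'E'
from h import *
import pickle
T=np.array([547.3,-62.1,99.7]); ctr=np.array([541.7,-60.1])
ex=np.array([.9043,-.4268]);ey=np.array([.4268,.9043])
out=[]
for n in ["side","scene"]:
    c=pickle.load(open(f"pics/{n}_d2.pkl","rb"));im=cv2.imread(f"pics/{n}_d2.png")[130:245,190:310]
    im=cv2.resize(im,None,fx=3.3,fy=3.3,interpolation=cv2.INTER_CUBIC)
    P=[T,np.r_[ctr,106],np.r_[ctr,62],np.r_[ctr+31*ex,93],np.r_[ctr-31*ex,93]]
    for p,col in zip(proj(c,P),[(0,0,255),(0,255,0),(255,0,0),(255,0,255),(255,255,0)]):
        cv2.circle(im,tuple(int(v) for v in (p-[190,130]+.5)*3.3),3,col,-1)
    out.append(im)
cv2.imwrite("pics/d2o.png",np.hstack(out))
E
```

```text
(no output)
```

View pics/d2o.png

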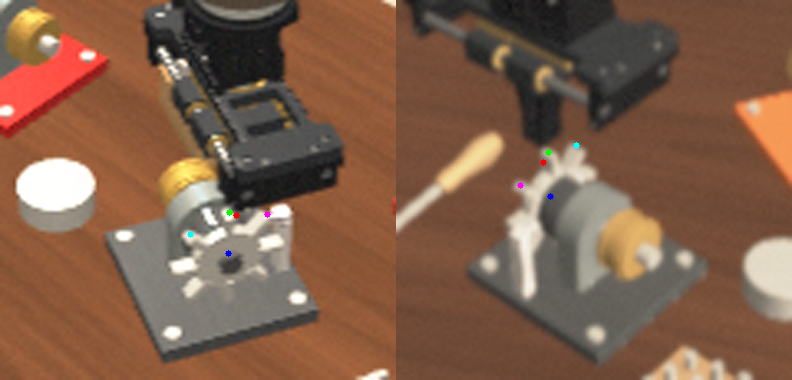

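```bash
python3 - <<'E'
from h import *
import pickle
T=np.array([547.3,-62.1,99.7])
c=pickle.load(open("pics/scene_d2.pkl","rb"));im=cv2.imread("pics/scene_d2.png")[140:220,210:270]
im=cv2.resize(im,None,fx=7,fy=7,interpolation=cv2.INTER_CUBIC)
out=im
for z in (99.7,119.7,139.7):
    p=proj(c,np.r_[T[:2],z])[0];print(p)
c=pickle.load(open("pics/wrist_d.pkl","rb"));w=cv2.imread("pics/wrist_d.png")
for dz in (0,20,40):
    print("w",proj(c,T+[0,0,dz])[0])
w=cv2.resize(w[140:330,215:305],None,fx=3,fy=3,interpolation=cv2.INTER_CUBIC)
w=cv2.resize(w,(int(w.shape[1]*560/w.shape[0]),560))
print(out.shape,w.shape)
cv2.imwrite("pics/d3.png",np.hstack([out,w]))
E
```

```text
[234.26186435 178.82258744]
[233.88338119 172.48169488]
[233.49269249 165.93631786]
w [257.31306864 223.14141215]
w [257.33815057 236.35513754]
w [257.36918918 252.70697973]
(560, 420, 3) (560, 265, 3)
```

View pics/d3.png

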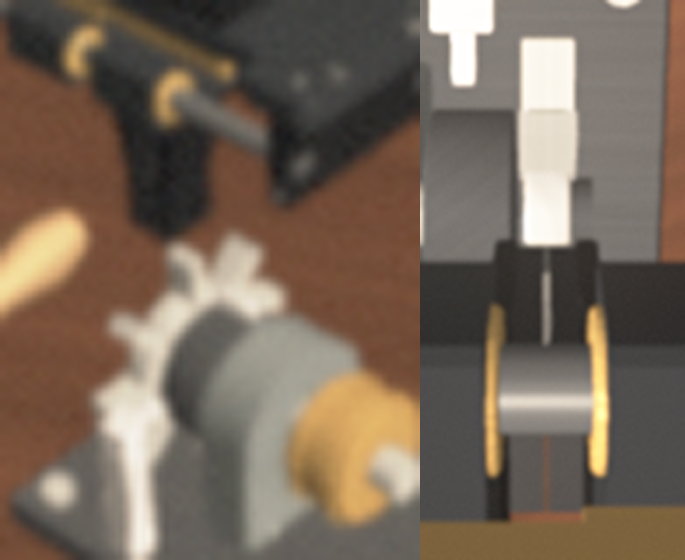

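```bash
python3 - <<'E'
from h import *
import pickle
s=pickle.load(open("pics/scene_d2.pkl","rb"));c=pickle.load(open("pics/wrist_d.pkl","rb"))
for us,uw in [((233.6,173.7),(257.4,222.5)),((233.6,173.0),(257.4,222.5))]:
    X,g=tri(s,us,c,uw);print(X.round(1),g.round(1), X-[547.3,-62.1,99.7])
# prong top
X,g=tri(s,(210+185/7,140+252/7),c,(257.4,200));print(X,g)
# earlier: check wheel prongs vs rows in wrist for centred prong end at z=106
ctr=np.array([541.7,-60.1]);ex=np.array([.9043,-.4268])
for x,z in [(0,106),(-3,106),(3,106),(31,93),(28,95),(44,62),(44,65)]: print(x,z,proj(c,np.r_[ctr+x*ex,z])[0])
E
```

```text
[552.6 -63.4 118.3] 4.9 [ 5.2836662  -1.29057794 18.5901596 ]
[553.2 -63.5 120.7] 5.6 [ 5.85475817 -1.35277052 20.95632581]
[558.69434363 -61.78029814 112.95032259] 19.72216455118812
0 106 [258.23197984 236.22507375]
-3 106 [258.19931821 240.83151488]
3 106 [258.26490938 231.58084775]
31 93 [258.49155851 180.84940746]
28 95 [258.47190103 186.41929968]
44 62 [258.43227955 151.84638539]
44 65 [258.44976523 152.53260972]
```

```bash
python3 - <<'E'
from h import *
from plant import env
print(env.hold_point_z,[a for a in dir(env) if not a.startswith('_')])
out=[]
for n,(x0,y0) in [("side",(220,60)),("scene",(200,90))]:
    c=env.get_calibration(n);im=cv2.resize(cv2.imread(f"pics/{n}0.png")[y0:y0+100,x0:x0+90],None,fx=4,fy=4,interpolation=cv2.INTER_CUBIC)
    T=np.array([624.5,0,196.])
    for k,d in enumerate([(0,0,0),(51,0,0),(-51,0,0),(51,0,19),(-51,0,19)]):
        p=proj(c,T+d)[0];cv2.circle(im,tuple(int(v) for v in (p-[x0,y0]+.5)*4),3,(0,0,255) if k<3 else (0,255,0),-1)
    out.append(im)
cv2.imwrite("pics/f0.png",np.hstack(out))
E
```

```text
18.700000000000003 ['Unreachable', 'get_calibration', 'hand_in', 'hold_point_z', 'read_camera', 'sense']
```

View pics/f0.png

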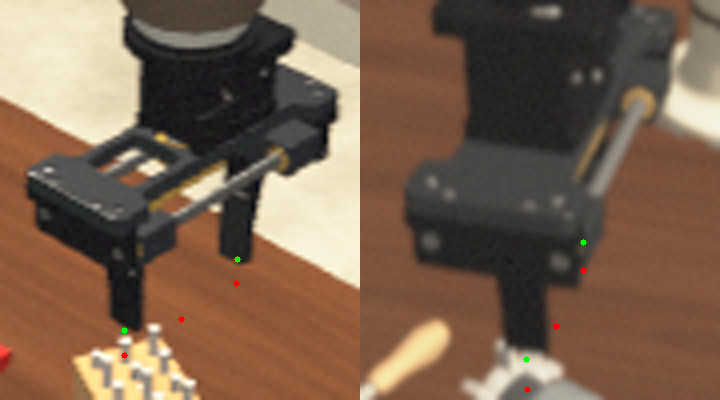

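The scene and wrist views show the visible fingertip ending about 19 mm above the reported TCP, in the start pictures too. The finger passed over the star untouched, with zero force. I'll go back behind the upright prong and lower the real tip to about z 100, which is TCP about 81.5.

>>> carry_out(
  moves=[
    {"tx": -0.5, "ty": 0.22, "tz": 0, "spin": 0, "claw": -1},
    {"tx": -0.97, "ty": 0.44, "tz": 0, "spin": 0, "claw": -1},
    {"tx": -0.97, "ty": 0.44, "tz": 0, "spin": 0, "claw": -1},
    {"tx": -0.97, "ty": 0.44, "tz": -0.2, "spin": 0, "claw": -1},
    {"tx": -0.97, "ty": 0.44, "tz": -0.35, "spin": 0, "claw": -1},
    {"tx": -0.97, "ty": 0.44, "tz": -0.45, "spin": 0, "claw": -1},
    {"tx": -0.97, "ty": 0.44, "tz": -0.52, "spin": 0, "claw": -1},
    {"tx": -0.97, "ty": 0.44, "tz": -0.6, "spin": 0, "claw": -1},
    {"tx": -0.97, "ty": 0.44, "tz": -0.6, "spin": 0, "claw": -1},
  ],
)

```text
t: 4.35
tool_pos: [517.5, -48.8, 81.2]
tcp_rot: [0.69, -0.153, -0.69, -0.152]
wrist_force: [0.1, -0.7, 0.2]
finger_gap: 0.3
```

```bash
python3 snap.py e scene wrist side; python3 - <<'E'
from h import *
import pickle
im=cv2.imread("pics/scene_e.png")[140:220,200:280]
im=cv2.resize(im,None,fx=5,fy=5,interpolation=cv2.INTER_CUBIC)
w=cv2.imread("pics/wrist_e.png")[60:260,120:320]
w=cv2.resize(w,(400,400),interpolation=cv2.INTER_CUBIC)
cv2.imwrite("pics/e.png",np.hstack([im,w]))
E
```

```text
4.35 [517.5 -48.8  81.2] toolz yaw 155.0 x [-0.    -0.002 -1.   ] F [ 0.1 -0.7  0.2] gap 0.3
```

View pics/e.png

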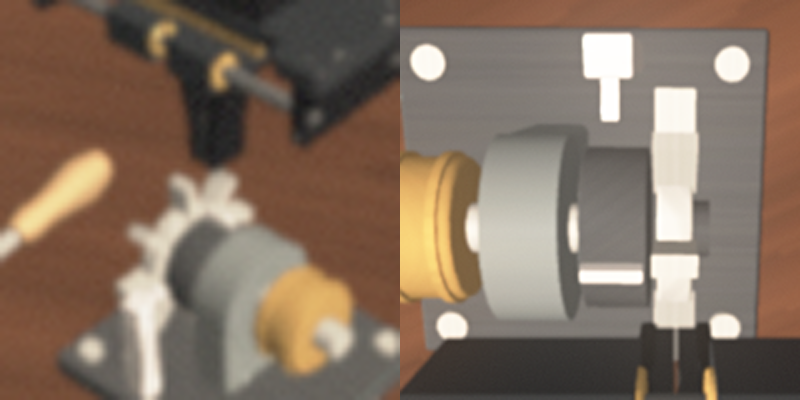

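>>> carry_out(
  moves=[
    {"tx": 0.15, "ty": -0.07, "tz": 0, "spin": 0, "claw": -1},
    {"tx": 0.3, "ty": -0.14, "tz": 0, "spin": 0, "claw": -1},
    {"tx": 0.45, "ty": -0.21, "tz": 0, "spin": 0, "claw": -1},
    {"tx": 0.6, "ty": -0.28, "tz": 0, "spin": 0, "claw": -1},
    {"tx": 0.7, "ty": -0.33, "tz": 0, "spin": 0, "claw": -1},
    {"tx": 0.7, "ty": -0.33, "tz": 0, "spin": 0, "claw": -1},
  ],
)

```text
t: 5.1
tool_pos: [539.2, -58.8, 81.6]
tcp_rot: [0.691, -0.153, -0.69, -0.152]
wrist_force: [-0.1, -0.3, 0.6]
finger_gap: 0.7
```

```bash
cat > crop.py <<'E'
import sys
from h import *
t=sys.argv[1]
im=cv2.resize(cv2.imread(f"pics/scene_{t}.png")[140:220,200:280],None,fx=5,fy=5,interpolation=cv2.INTER_CUBIC)
w=cv2.resize(cv2.imread(f"pics/wrist_{t}.png")[60:260,120:320],(400,400),interpolation=cv2.INTER_CUBIC)
cv2.imwrite(f"pics/{t}.png",np.hstack([im,w]))
E
python3 snap.py f scene wrist; python3 crop.py f
```

```text
5.1 [539.2 -58.8  81.6] toolz yaw 155.0 x [ 0.001 -0.002 -1.   ] F [-0.1 -0.3  0.6] gap 0.7
```

View pics/f.png

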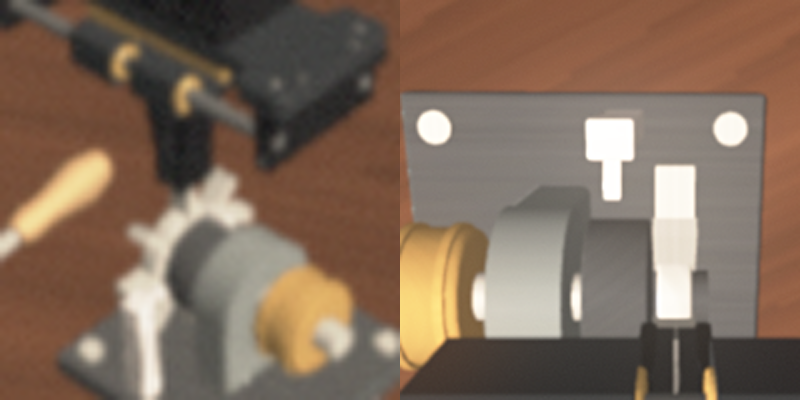

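```bash
python3 - <<'E'
from h import *
import pickle
s=pickle.load(open("pics/scene_f.pkl","rb"));c=pickle.load(open("pics/wrist_f.pkl","rb"))
T=np.array([539.2,-58.8,81.6]);ex=np.array([.9043,-.4268]);ey=np.array([.4268,.9043]);ctr=np.array([541.7,-60.1])
im=cv2.resize(cv2.imread("pics/scene_f.png")[155:205,215:265],None,fx=11,fy=11,interpolation=cv2.INTER_CUBIC)
def d(p,col):
    q=proj(s,p)[0]; cv2.circle(im,tuple(int(v) for v in (q-[215,155]+.5)*11),3,col,-1)
for x in (-9.5,9.5):
  for y in (-15,15): d(np.r_[T[:2]+x*ex+y*ey,100.5],(0,0,255))
for y in (-6,6):
  for x in (-3,3): d(np.r_[ctr+x*ex+y*ey,106],(0,255,0))
cv2.imwrite("pics/f2.png",im)
E
```

```text
(no output)
```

View pics/f2.png

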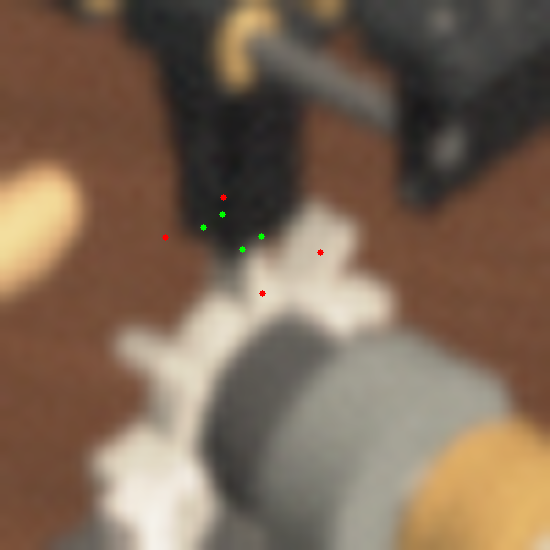

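The finger is still just above the prong: it covers the prong's end in the view and there is no force. The tip is therefore above 106 at TCP 81.5. I'll go back and lower by 5 mm, which leaves it safely above the neighbouring prongs at 95.

>>> carry_out(
  moves=[
    {"tx": -0.35, "ty": 0.165, "tz": 0.1, "spin": 0, "claw": -1},
    {"tx": -0.72, "ty": 0.34, "tz": 0.1, "spin": 0, "claw": -1},
    {"tx": -0.72, "ty": 0.34, "tz": 0.05, "spin": 0, "claw": -1},
    {"tx": -0.72, "ty": 0.34, "tz": -0.1, "spin": 0, "claw": -1},
    {"tx": -0.72, "ty": 0.34, "tz": -0.17, "spin": 0, "claw": -1},
    {"tx": -0.72, "ty": 0.34, "tz": -0.17, "spin": 0, "claw": -1},
  ],
)

```text
t: 5.8
tool_pos: [516.8, -48.5, 76.0]
tcp_rot: [-0.69, 0.153, 0.69, 0.152]
wrist_force: [-1.0, -0.1, -0.1]
finger_gap: 0.7
```

>>> carry_out(
  moves=[
    {"tx": 0.15, "ty": -0.07, "tz": 0, "spin": 0, "claw": -1},
    {"tx": 0.3, "ty": -0.14, "tz": 0, "spin": 0, "claw": -1},
    {"tx": 0.45, "ty": -0.21, "tz": 0, "spin": 0, "claw": -1},
    {"tx": 0.6, "ty": -0.28, "tz": 0, "spin": 0, "claw": -1},
    {"tx": 0.7, "ty": -0.33, "tz": 0, "spin": 0, "claw": -1},
    {"tx": 0.7, "ty": -0.33, "tz": 0, "spin": 0, "claw": -1},
  ],
)

```text
t: 6.4
tool_pos: [537.8, -58.7, 75.6]
tcp_rot: [-0.69, 0.154, 0.691, 0.152]
wrist_force: [-3.2, 1.3, 0.6]
finger_gap: 0.3
```

```bash
python3 snap.py g scene wrist; python3 crop.py g
```

```text
6.4 [537.8 -58.7  75.6] toolz yaw 155.0 x [-0.001 -0.002 -1.   ] F [-3.2  1.3  0.6] gap 0.3
```

View pics/g.png

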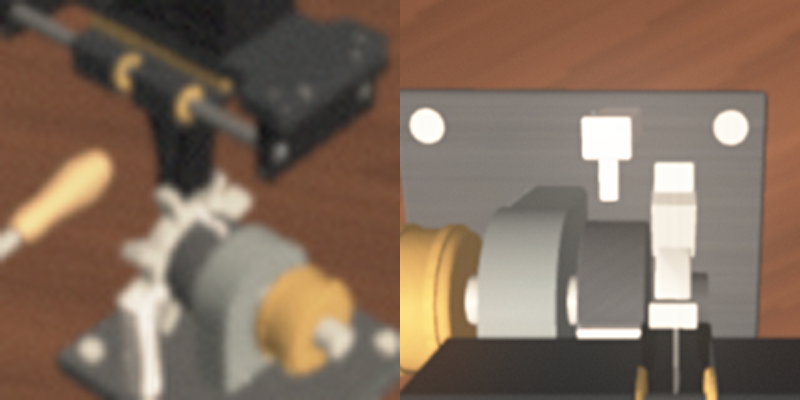

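Contact: 3.4 N opposing, and the wheel is turning. I'll finish this pass and lift.

>>> carry_out(
  moves=[
    {"tx": 0.15, "ty": -0.07, "tz": 0, "spin": 0, "claw": -1},
    {"tx": 0.3, "ty": -0.14, "tz": 0, "spin": 0, "claw": -1},
    {"tx": 0.45, "ty": -0.21, "tz": 0, "spin": 0, "claw": -1},
    {"tx": 0.6, "ty": -0.28, "tz": 0, "spin": 0, "claw": -1},
    {"tx": 0.75, "ty": -0.35, "tz": 0, "spin": 0, "claw": -1},
    {"tx": 0.9, "ty": -0.42, "tz": 0, "spin": 0, "claw": -1},
    {"tx": 0.95, "ty": -0.44, "tz": 0.1, "spin": 0, "claw": -1},
    {"tx": 0.95, "ty": -0.44, "tz": 0.6, "spin": 0, "claw": -1},
    {"tx": 0.95, "ty": -0.44, "tz": 1.2, "spin": 0, "claw": -1},
  ],
)

```text
t: 7.4
tool_pos: [565.8, -72.0, 111.6]
tcp_rot: [-0.69, 0.154, 0.691, 0.152]
wrist_force: [0.7, -0.7, -0.6]
finger_gap: 0.4
```

>>> carry_out(
  moves=[
    {"tx": -1, "ty": 0.45, "tz": 0.2, "spin": 0, "claw": -1},
    {"tx": -2, "ty": 0.9, "tz": 0.2, "spin": 0, "claw": -1},
    {"tx": -2.5, "ty": 1.2, "tz": 0.2, "spin": 0, "claw": -1},
    {"tx": -2.5, "ty": 1.2, "tz": 0.2, "spin": 0, "claw": -1},
    {"tx": -2.5, "ty": 1.2, "tz": 0.2, "spin": 0, "claw": -1},
  ],
)

```text
t: 7.9
tool_pos: [491.6, -35.9, 118.2]
tcp_rot: [-0.69, 0.153, 0.691, 0.152]
wrist_force: [0.9, 0.3, -0.0]
finger_gap: 0.3
```

```bash
python3 snap.py h scene wrist; python3 crop.py h
```

```text
7.9 [491.6 -35.9 118.2] toolz yaw 155.1 x [-0.001 -0.002 -1.   ] F [ 0.9  0.3 -0. ] gap 0.3
```

View pics/h.png

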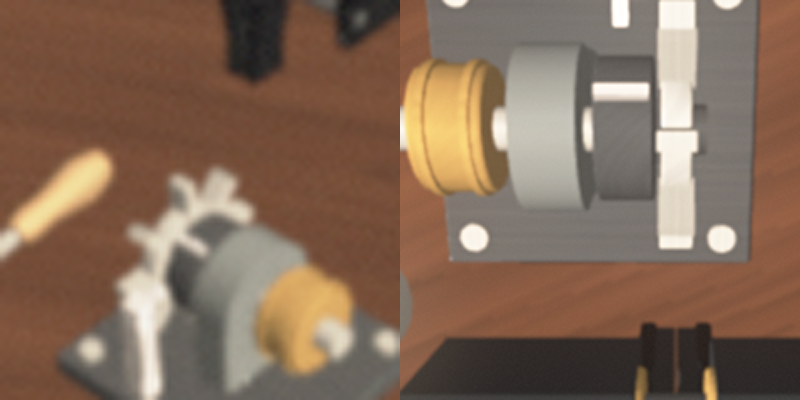

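```bash
python3 - <<'E'
from h import *
import pickle
c=pickle.load(open("pics/wrist_h.pkl","rb"))
cv_=lambda p:(120+(p[0]-400)/2,60+p[1]/2)
ex=np.array([.9043,-.4268]);ey=np.array([.4268,.9043]);o=np.array([541.7,-60.1])-35.2*-ey*0
loc=lambda q:np.round([(q[:2]-o)@ex,(q[:2]-o)@ey],1)
for z in (84,86,88,90,92):
    l=loc(onz(c,cv_((621,91)),z));print("rib",z,l,np.hypot(l[0],z-62).round(1),np.degrees(np.arctan2(l[0],z-62)).round(1))
print("prong",loc(onz(c,cv_((677,141)),106)))
for p in [(747,260),(452,260)]: print("corner",onz(c,cv_(p),14).round(1))
E
```

```text
rib 84 [13.6 18.4] 25.9 31.7
rib 86 [13.6 18.2] 27.6 29.5
rib 88 [13.7 18.1] 29.4 27.8
rib 90 [13.7 17.9] 31.2 26.1
rib 92 [13.8 17.8] 33.0 24.7
prong [-0.5  0. ]
corner [470.  -63.2  14. ]
corner [527.7  60.7  14. ]
```

One click done: the rib is at about 29° past the top (expected 30°), the prong is upright again, and the fixture hasn't moved. The wheel has settled in the click just before the pointer. Now the last flick along the same path.

>>> carry_out(
  moves=[
    {"tx": 0.4, "ty": -0.2, "tz": 0, "spin": 0, "claw": -1},
    {"tx": 0.84, "ty": -0.42, "tz": 0, "spin": 0, "claw": -1},
    {"tx": 0.84, "ty": -0.42, "tz": 0, "spin": 0, "claw": -1},
    {"tx": 0.84, "ty": -0.42, "tz": -0.5, "spin": 0, "claw": -1},
    {"tx": 0.84, "ty": -0.42, "tz": -0.9, "spin": 0, "claw": -1},
    {"tx": 0.84, "ty": -0.42, "tz": -1.2, "spin": 0, "claw": -1},
    {"tx": 0.84, "ty": -0.42, "tz": -1.35, "spin": 0, "claw": -1},
    {"tx": 0.84, "ty": -0.42, "tz": -1.41, "spin": 0, "claw": -1},
    {"tx": 0.84, "ty": -0.42, "tz": -1.41, "spin": 0, "claw": -1},
  ],
)

```text
t: 8.9
tool_pos: [517.2, -48.7, 75.5]
tcp_rot: [-0.69, 0.154, 0.691, 0.152]
wrist_force: [-0.1, 0.2, 0.7]
finger_gap: 0.6
```

```bash
python3 snap.py i scene wrist; python3 crop.py i
```

```text
8.9 [517.2 -48.7  75.5] toolz yaw 155.0 x [-0.002 -0.002 -1.   ] F [-0.1  0.2  0.7] gap 0.6
```

View pics/i.png

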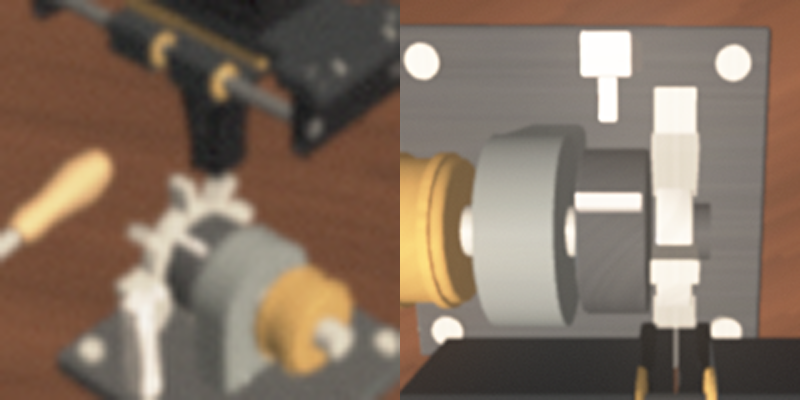

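Same start pose as before: the finger is behind the upright prong, there's no contact, and the rib is still at the 30° click. Now the last sweep.

>>> carry_out(
  moves=[
    {"tx": 0.15, "ty": -0.07, "tz": 0, "spin": 0, "claw": -1},
    {"tx": 0.3, "ty": -0.14, "tz": 0, "spin": 0, "claw": -1},
    {"tx": 0.45, "ty": -0.21, "tz": 0, "spin": 0, "claw": -1},
    {"tx": 0.6, "ty": -0.28, "tz": 0, "spin": 0, "claw": -1},
    {"tx": 0.75, "ty": -0.35, "tz": 0, "spin": 0, "claw": -1},
    {"tx": 0.9, "ty": -0.42, "tz": 0, "spin": 0, "claw": -1},
    {"tx": 1.05, "ty": -0.49, "tz": 0, "spin": 0, "claw": -1},
    {"tx": 1.2, "ty": -0.56, "tz": 0, "spin": 0, "claw": -1},
    {"tx": 1.35, "ty": -0.63, "tz": 0, "spin": 0, "claw": -1},
    {"tx": 1.5, "ty": -0.7, "tz": 0, "spin": 0, "claw": -1},
    {"tx": 1.6, "ty": -0.75, "tz": 0.1, "spin": 0, "claw": -1},
    {"tx": 1.62, "ty": -0.76, "tz": 0.6, "spin": 0, "claw": -1},
  ],
)

```text
t: 10.2
tool_pos: [565.4, -71.7, 92.7]
tcp_rot: [-0.689, 0.154, 0.692, 0.152]
wrist_force: [0.2, -0.5, -0.7]
finger_gap: 0.2
```

>>> carry_out(
  moves=[
    {"tx": 0, "ty": 0, "tz": 0.8, "spin": 0, "claw": -1},
    {"tx": -1, "ty": 0.45, "tz": 1.2, "spin": 0, "claw": -1},
    {"tx": -2, "ty": 0.9, "tz": 1.4, "spin": 0, "claw": -1},
    {"tx": -2.7, "ty": 1.25, "tz": 1.6, "spin": 0, "claw": -1},
    {"tx": -2.7, "ty": 1.25, "tz": 1.6, "spin": 0, "claw": -1},
    {"tx": -2.7, "ty": 1.25, "tz": 1.6, "spin": 0, "claw": -1},
    {"tx": -2.7, "ty": 1.25, "tz": 1.6, "spin": 0, "claw": -1},
  ],
)

```text
t: 10.9
tool_pos: [485.2, -34.3, 140.8]
tcp_rot: [-0.689, 0.154, 0.691, 0.152]
wrist_force: [0.9, 0.3, 0.5]
finger_gap: 0.4
```

```bash
python3 snap.py j scene wrist side; python3 - <<'E'
from h import *
w=cv2.resize(cv2.imread("pics/wrist_j.png")[30:190,130:305],None,fx=3,fy=3,interpolation=cv2.INTER_CUBIC)
s=cv2.resize(cv2.imread("pics/scene_j.png")[160:240,205:285],(270,270),interpolation=cv2.INTER_CUBIC)
w[:0];cv2.imwrite("pics/j.png",np.hstack([w,np.vstack([s,np.zeros((w.shape[0]-270,270,3),np.uint8)])]))
E
```

```text
10.9 [485.2 -34.3 140.8] toolz yaw 155.0 x [-0.004 -0.002 -1.   ] F [0.9 0.3 0.5] gap 0.4
```

View pics/j.png

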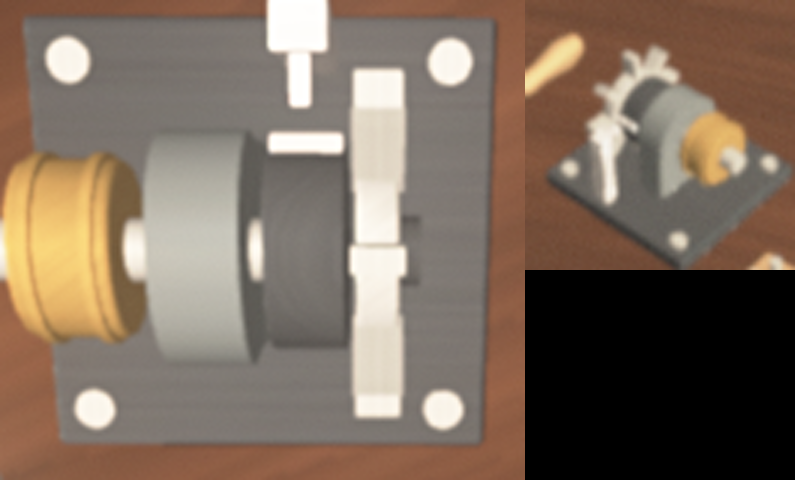

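View pics/side_j.png

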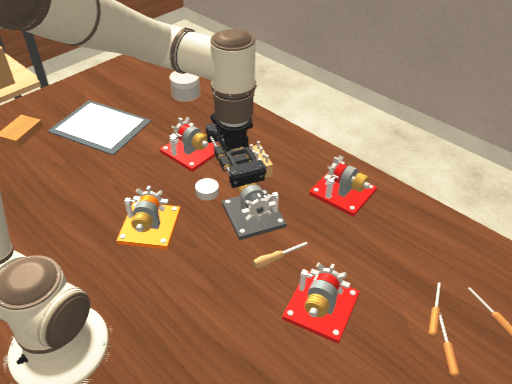

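```bash
python3 - <<'E'
from h import *
import pickle
c=pickle.load(open("pics/wrist_j.pkl","rb"))
cv_=lambda p:((p[0]+.5)/3+129.5,(p[1]+.5)/3+29.5)
ex=np.array([.9043,-.4268]);ey=np.array([.4268,.9043]);o=np.array([541.7,-60.1])
loc=lambda q:np.round([(q[:2]-o)@ex,(q[:2]-o)@ey],1)
for p in [(305,133),(305,143),(305,152)]:
    print("rib",p,loc(onz(c,cv_(p),70)))
for a in (30,75,120):
    print(a,[(proj(c,np.r_[o+r*np.sin(np.radians(a))*ex+17*ey,62+r*np.cos(np.radians(a))])[0]-[129.5,29.5])*3 for r in (26,30)])
print("ptr",loc(onz(c,cv_((300,106)),71)))
for p in [(495,18),(482,442),(60,442),(25,18)]: print(onz(c,cv_(p),14).round(1))
E
```

```text
rib (305, 133) [28.6 18.5]
rib (305, 143) [26.2 18.5]
rib (305, 152) [24.1 18.5]
30 [array([308.3422236 , 198.45339651]), array([307.17227578, 189.52749864])]
75 [array([311.95213639, 148.43662187]), array([311.43832921, 131.83404919])]
120 [array([316.92924208, 162.41072561]), array([317.20374878, 149.31291689])]
ptr [34.8 19.5]
[ 585.4 -118.2   14. ]
[469.5 -63.8  14. ]
[528.3  61.9  14. ]
[643.6   6.8  14. ]
```

The rib spans rows 133–152, against 132–148 predicted for 75°. The corners are within 1 mm of their starting positions and the robot is clear, so I'm handing in.

```bash
python3 -c "
from plant import env
print(env.hand_in())"
```

```text
the job is handed in; nothing more can be done
None
```

The rib now stands at the fixed pointer, and I handed the job in at about 11 s. The wheel started two clicks short. I gave it two separate one-click flicks with the closed fingertip, and let it settle in the click before the pointer (rib at about 29°, expected 30°) before the last one.

**Last checks:**
- **Rib:** it measured at the pointer's 75°. Its outer edge was at x = 28.6 mm against 29.0 mm expected.
- **Star wheel:** one prong stands upright, as it should in a click.
- **Fixture and surroundings:** the fixture's corners are within 1 mm of where they started, and the other things look undisturbed in the side view.
- **Contact:** the highest force I read while pushing was about 3.5 N. The readings came only at the end of each move. The arm is well clear of everything.

**What disagreed:** the real fingertip ends about 20–25 mm above the reported TCP. My first two passes therefore went over the prong without touching it, so I lowered the finger until the force reading showed contact. From above, the base also measured about 1–3 mm smaller than stated, but the prong, rib and pointer positions all matched their given dimensions.

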